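# Roll the used rolling pin onto the wash-up strip

### The job

The rolling pin on the baking mat has been used: with the fingertips pushing on top of its barrel, roll it over the mat, in as many strokes as you like, until it lies at rest along the middle of the blue strip (used things wait there for washing). Push only from the top of the pin, never low on its side or from behind at half height; do not pinch or lift it, and leave the jar, shaker and dish standing where they are.

Things in the scene. Friction and masses are not known exactly. Their poses are not given: they have to be found in the camera images.
- rolling_pin: wooden rolling pin, loose, 0.28 to 0.56 kg. Barrel 64 mm thick, 180 mm long, between two 55 mm handles (25 mm thick). Origin mid-pin on its axis, 36 mm above the table on the mat (barrel top: 68 mm); x axis along the pin, y and z turn as it rolls. Starts between the strips, parallel to them within 6 degrees, 60 to 140 mm from the blue one. A fingertip that does not slip on its top travels twice as far as the pin's middle
- mat: grey silicone baking mat, fixed, 240 mm (its x) by 340 mm (its y), 4 mm thick; origin at the centre of its underside, on the table. The pin rolls along the mat's y axis; the soft mat stops a pin rolling at 0.1 m/s within 3 cm
- blue_strip: blue strip marked on the mat, 200 mm (x) by 44 mm (y), flat, 100 mm from the mat's centre towards one end; either end, at random. Origin at its centre on the mat's top face; x axis along the strip
- yellow_strip: yellow strip of the same size at the mat's other end, for clean things; not the target. Origin and axes as the blue strip's
- pepper_jar: clear spice jar with a green cap, 46 mm across, 106 mm tall, loose; origin at the centre of its underside
- salt: clear shaker with a grey top, 44 mm across, 90 mm tall, loose; origin at the centre of its underside
- carrot_dish: small cream dish with red vegetables, 90 mm across, 20 mm high, loose; origin at the centre of its underside

How it is judged (in metres and radians):
On the way:
1. the pin has turned well over (at least 57 degrees) by rolling on the mat (angle between rolling_pin's own z axis and vertical above 1 rad and height (world z) of rolling_pin below 0.044 m), for 0.02 s.
At the end, for the whole second after the job is handed in: the pin lies at rest on the mat, its middle within 15 mm of the blue strip's centre line and within 50 mm of the strip's centre lengthwise, parallel to the strip within 0.25 rad (14 degrees) (y of rolling_pin in the frame of blue_strip between -0.015 and 0.015 m and x of rolling_pin in the frame of blue_strip between -0.05 and 0.05 m and angle between the x axis of rolling_pin and the x axis of blue_strip, either way round below 0.25 rad and height (world z) of rolling_pin between 0.031 and 0.042 m and linear speed of rolling_pin below 0.01 m/s and angular speed of rolling_pin below 0.3 rad/s); the robot touches nothing.
It fails at once if the pin is lifted off the mat (by more than 14 mm) (height (world z) of rolling_pin above 0.05 m).
It fails at once if the fingers press the pin low on its side or pinch it (grasp point under 58 mm above the table while touching it with over 1 N) (height (world z) of the grasp point below 0.058 m and contact force between the fingers and rolling_pin above 1 N).
It fails at once if the jar, the shaker or the dish is moved by more than 2 cm or tipped over (distance of any of pepper_jar, salt, carrot_dish from where it was at the start of the episode above 0.02 m or angle between any of pepper_jar, salt, carrot_dish's own z axis and vertical above 0.4 rad).
It also fails if it takes over 48 s, if anything falls off the work surface, if the arm or the gripper's body presses on something with over 40 N, if the wrist force passes 120 N, or if a joint passes its speed limit or range.

### The arm

A 6-joint arm with a two-finger parallel gripper is mounted at the origin on the work surface; the furniture and walls round the work are solid. World frame = base frame: x ahead of the robot, y to its left, z up, the work surface at z = 0. Lengths are in m, angles in degrees, forces in N, time in s.
With the tool pointing down it reaches from about 0.4 to 0.825 m from the base axis. Payload 7 kg.
Tool frame: the origin (TCP) lies midway between the tips of the shut fingers; the grasp point (between the pads) lies 19 mm behind it (grip_depth is the distance from the TCP to the grasp point, in m); z points along the fingers, y is the direction in which the jaws open and shut (so a half turn about z gives the same grasp; the last joint's range is limited). The gripper opens to 88 mm and grips with 3 to 60 N. Pads are 19 mm wide; open, the fingers measure 130 mm over their backs; the gripper's body (78 mm by 193 mm) begins 47 mm behind the grasp point.
Start: joints at [-60.327, 20.546, 0.682, 0, -70.136, -16.507], TCP at [0.154, -0.657, 0.227] pointing down, gripper open.
Joint ranges: [-176.03, 176.03], [-82.01, 121.73], [-58.28, 71.71], [-173.87, 95.51], [-174.79, -0.11], [-173.66, 173.66]. Speed limits (degrees/s): [136.94, 136.94, 172.46, 180, 180, 180].

### API

Orientations are given as [roll, pitch, yaw] about the fixed x, y, z axes, in that order (R = Rz(yaw) Ry(pitch) Rx(roll)).
In Python, from plant import * gives the robot as it stands.
- The arm moves only by the shell command python3 -m inch 'ROWS'. ROWS is JSON, a list of rows, each an object of numbers: "ax", "ay", "az": the turn, a rotation vector about the tool's x, y, z in degrees; "dx", "dy", "dz": the shift along the tool's x, y, z in mm; "fingers": the finger opening in mm, from 0 to 87.6. In form: [{"ax": .., "ay": .., "az": .., "dx": .., "dy": .., "dz": .., "fingers": ..}, ...]. A call has 1 to 8 rows; each row is the pose to reach, as a shift and turn from the pose commanded when the call began, along the tool's axes at that moment; what a row does not reach only later rows make up. A row lasts 1/8 s, in which the tool goes at most 62.5 mm and 10.7 degrees, less where a joint would pass 70% of its speed; a pose out of reach is approached as far as the arm can. A call with a gripper value outside its range is refused whole. The fingers move at their own pace and stop on an object; the grip force is fixed at half the most. Time passes only in rows, so rows that repeat a pose let the fingers close. It gives the time, the measured TCP pose, the force and the opening at its end, in the units of the state.
- get_obs(): the state, without advancing time (a new reading comes with each control period).
- snapshot(name): name is "scene" or "top"; returns a dict with "image" (480x640x3 uint8, red, green, blue), "fx", "fy", "cx", "cy" (pixels), "rvec" (rotation vector, rad) and "tvec" (3), from world to camera coordinates, as OpenCV has them. Camera axes: x right, y down, z forward; pixel columns grow to the right and rows downward; lengths in m; the calibration is good to about 2 mm. A picture is of the moment at which its call begins. There is no depth.
- close_job(): hands the job in, once; it reports no verdict.
Trained networks look in the newest picture that a camera, given by its name, has taken for a name from the list of things; names that differ only in an ending like _2 or _b are one class to them, and where a whole thing is asked for, a point or a joint stands for the part that bears it (a point fixed in the world has none). Each returns a list of dicts, best first, with "score" (0 to 1); they miss things now and then, are a little off and sometimes report something else, mostly with a low value. They report only what shows in the picture. A call takes as long as a camera call.
- search_frame(target, camera): "bbox" ([centre column, centre row, width, height] in pixels, round what is visible of it).
- trace(target, camera): "mask" (480x640 bool, what is visible of it) and "bbox" ([centre column, centre row, width, height] in pixels, round what is visible of it).
- landmark_of(target, camera): "position" ([column, row] in pixels: a listed point, or the origin of a listed thing).
The state is a dict: "clock": time; "joint_pos": joint angles; "qvel": joint speeds; "tau": joint torques, N m; "tool_pos": TCP position; "orientation": TCP orientation; "force": force on the tool from outside, world axes, zero at the start; "moment": the same for the moment, N m; "opening": finger opening in m.
Only numpy, scipy, OpenCV 4.12 (cv2) and the standard library are available. Lean on these libraries where they do the work, as an engineer would, in place of code of your own. Each camera call takes 0.05 s, during which the arm holds its last target.

## Working session

There is one attempt and no reset: what is moved stays moved. The work goes in short steps, Python scripts to look and compute and a shell command to move; the robot and the scene stay as the last step left them, time stands still between calls to the robot, and variables do not carry over. Pictures are saved under pics/ and viewed, and the job is handed in when it is done.

```bash
mkdir -p pics; ls; cat > h.py <<'E'
from plant import *
import numpy as np, cv2
def save(s,n): cv2.imwrite('pics/'+n+'.png',cv2.cvtColor(s['image'],cv2.COLOR_RGB2BGR))
def cam(s):
    K=np.array([[s['fx'],0,s['cx']],[0,s['fy'],s['cy']],[0,0,1]],float)
    R=cv2.Rodrigues(np.array(s['rvec'],float))[0]; return K,R,np.array(s['tvec'],float).ravel()
def ray(s,uv,z):
    K,R,t=cam(s); d=R.T@np.linalg.inv(K)@np.array([uv[0],uv[1],1.]); c=-R.T@t
    return c+d*(z-c[2])/d[2]
E
python3 - <<'E'
from h import *
o=get_obs(); print({k:np.round(v,3) for k,v in o.items()})
for c in ['top','scene']:
    s=snapshot(c); save(s,c+'0')
    K,R,t=cam(s); print(c,'campos',-R.T@t)
    for n,z in [('rolling_pin',.036),('mat',0),('blue_strip',.004),('yellow_strip',.004),('pepper_jar',0),('salt',0),('carrot_dish',0)]:
        for d in landmark_of(n,c)[:2]: print(n,round(d['score'],2),np.round(d['position'],1),np.round(ray(s,d['position'],z),4))
E
```

```text
pics
{'clock': np.float64(0.0), 'joint_pos': array([-6.0328e+01,  2.0592e+01,  6.3200e-01, -2.1000e-02, -7.0134e+01,
       -1.6506e+01]), 'qvel': array([-0.03 , -0.062,  0.041,  0.039, -0.053,  0.075]), 'tau': array([ 1.0000e-03, -5.8273e+01,  2.9305e+01,  6.9970e+00,  7.0000e-03,
       -0.0000e+00]), 'tool_pos': array([ 0.154, -0.657,  0.226]), 'orientation': array([ 1.79904e+02, -8.00000e-03, -1.66841e+02]), 'force': array([ 0.062, -0.078, -0.151]), 'moment': array([ 0.001, -0.009,  0.036]), 'opening': np.float64(0.088)}
top campos [ 0.41595731 -0.25299191  1.03110147]
blue_strip 0.16 [231.3 227.5] [ 0.5511 -0.0458  0.004 ]
yellow_strip 0.73 [299.6 255.6] [ 0.49   -0.2055  0.004 ]
pepper_jar 0.82 [231.7 227.5] [ 0.5516 -0.0459  0.    ]
salt 0.79 [187.2 223.6] [0.5582 0.0581 0.    ]
carrot_dish 0.98 [461.3 243.4] [ 0.5279 -0.5763  0.    ]
scene campos [-0.00778341 -0.90225049  0.83266925]
blue_strip 0.78 [332.9 296.5] [ 0.477  -0.3983  0.004 ]
carrot_dish 0.75 [406.3 336.9] [ 0.5233 -0.5665  0.    ]
```

View pics/top0.png

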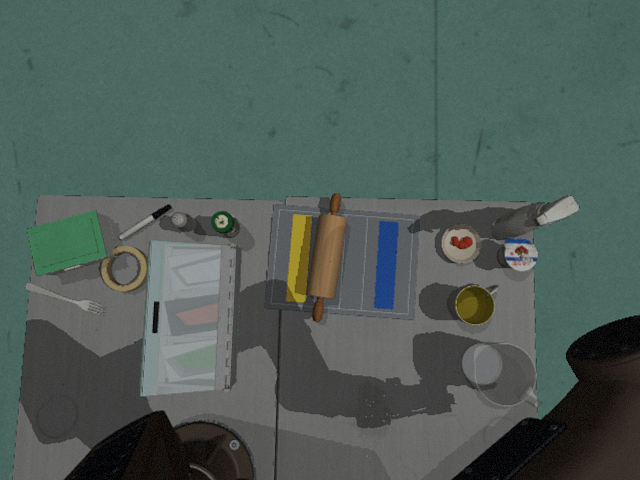

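View pics/scene0.png

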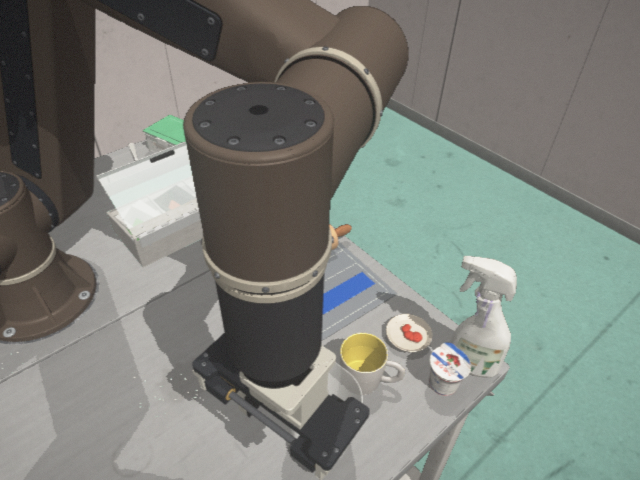

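The top picture shows the yellow strip at the left (col ~299), the pin leaning slightly from (336,197) to (317,318), and the blue strip at the right (col ~386, rows 220–310). The dish is at (461,243), with the mug and spray bottle further right. I'll measure it all by colour and mask.

```bash
cat >> h.py <<'E'
def measure(s,verbose=True):
    hsv=cv2.cvtColor(s['image'],cv2.COLOR_RGB2HSV)
    roi=np.zeros((480,640),bool); roi[185:330,262:420]=True
    def fit(m,z):
        n,l,st,c=cv2.connectedComponentsWithStats(m.astype(np.uint8)); k=1+np.argmax(st[1:,4])
        p=np.argwhere(l==k)[:,::-1].astype(np.float32)
        r=cv2.minAreaRect(p); b=cv2.boxPoints(r)
        w=np.array([ray(s,q,z)[:2] for q in b]); W=np.array([ray(s,q,z)[:2] for q in p])
        C=w.mean(0); d=W-W.mean(0); ax=np.linalg.svd(d,full_matrices=False)[2][0]; ax*=np.sign(ax[0])
        e=sorted([np.linalg.norm(w[1]-w[0]),np.linalg.norm(w[2]-w[1])])
        return C,W.mean(0),np.degrees(np.arctan2(ax[1],ax[0])),e,l==k
    H,S,V=[hsv[...,i].astype(int) for i in range(3)]
    out={}
    out['blue']=fit(roi&(H>100)&(H<125)&(S>130),.004)
    out['yellow']=fit(roi&(H>20)&(H<32)&(S>150),.004)
    out['pin']=fit(roi&(H>5)&(H<=20)&(S>70),.036)
    if verbose:
        for k,(C,M,a,e,_) in out.items(): print(k,'box',np.round(C,4),'mean',np.round(M,4),'ang',round(a,2),'size',np.round(e,3))
    C,M,a,_,_=out['blue']; t=np.radians(a); R=np.array([[np.cos(t),np.sin(t)],[-np.sin(t),np.cos(t)]])
    print('pin in blue frame: box',np.round(R@(out['pin'][0]-C),4),'mean',np.round(R@(out['pin'][1]-C),4),'dang',round(out['pin'][2]-a,2))
    return out
E
python3 - <<'E'
from h import *
s=snapshot('top'); o=measure(s)
im=s['image'].copy()
for k,c in (('blue',(255,255,255)),('yellow',(0,255,0)),('pin',(255,0,0))): 
    cs,_=cv2.findContours(o[k][4].astype(np.uint8),0,2); cv2.drawContours(im,cs,-1,c,1)
cv2.imwrite('pics/seg.png',cv2.resize(im[170:340,250:510],None,fx=3,fy=3)[...,::-1])
for d in trace('rolling_pin','top')[:2]: print(d['score'],d['bbox'])
E
```

```text
blue box [ 0.4754 -0.4032] mean [ 0.4743 -0.4031] ang -3.01 size [0.044 0.199]
yellow box [ 0.4857 -0.2041] mean [ 0.4848 -0.2036] ang -3.07 size [0.044 0.199]
pin box [ 0.4885 -0.2667] mean [ 0.4875 -0.2663] ang -7.8 size [0.065 0.289]
pin in blue frame: box [0.0059 0.137 ] mean [0.0049 0.1373] dang -4.79
0.7 [328.4, 259.0, 35.6, 125.7]
```

View pics/seg.png

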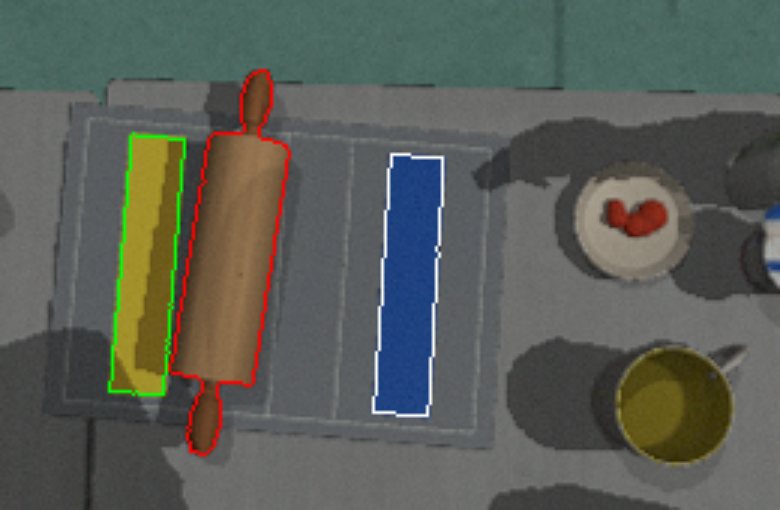

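```bash
cat >> h.py <<'E'
from scipy.spatial.transform import Rotation as Ro
def delta(p,rpy,yaw):
    o=get_obs(); R=Ro.from_euler('xyz',o['orientation'],degrees=True); T=Ro.from_euler('xyz',rpy,degrees=True)
    print('shift mm',np.round(1000*R.inv().apply(np.array(p)-o['tool_pos']),1),'turn',np.round((R.inv()*T).as_rotvec(degrees=True),2))
E
python3 - <<'E'
from h import *
a=np.radians(82.2); u=np.array([np.cos(a),np.sin(a)])
p=np.array([.488,-.2665])+.015*u
print(p); delta([*p,.11],[180,0,172.2],0)
E
```

```text
[ 0.49003573 -0.25163878]
shift mm [-419.8  318.3  116.6] turn [-0.    0.   20.97]
```

```bash
python3 -m inch '[{"dz":-50,"fingers":0},{"dx":-60,"dy":45,"dz":-50,"az":3,"fingers":0},{"dx":-120,"dy":90,"dz":-50,"az":6,"fingers":0},{"dx":-180,"dy":136,"dz":-50,"az":9,"fingers":0},{"dx":-230,"dy":174,"dz":-50,"az":12,"fingers":0},{"dx":-280,"dy":212,"dz":-50,"az":15,"fingers":0},{"dx":-330,"dy":250,"dz":-50,"az":18,"fingers":0},{"dx":-380,"dy":288,"dz":-30,"az":21,"fingers":0}]'
python3 - <<'E'
from h import *
delta([.490,-.2517,.09],[180,0,172.2],0)
s=snapshot('scene'); save(s,'scene1')
E
```

```text
shift mm [-419.8  318.3  136.6] turn [-0.    0.   20.97]$[0]: bad value
```

View pics/scene1.png

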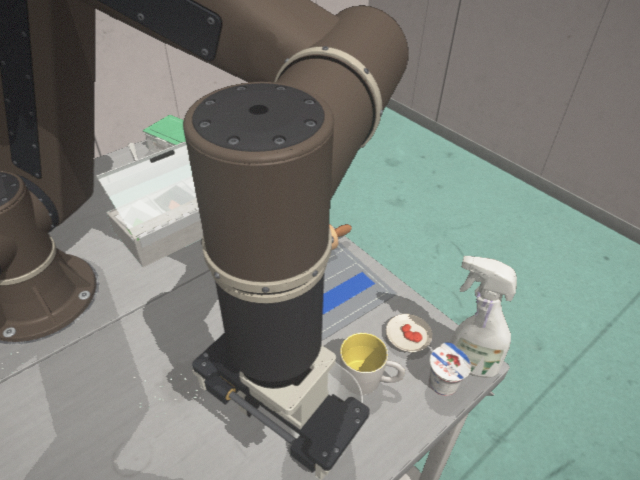

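The scene is unchanged: the call was refused because a row needs every key. I'll send it again with all of them.

```bash
python3 -m inch '[{"ax":0,"ay":0,"az":0,"dx":0,"dy":0,"dz":-50,"fingers":0},{"ax":0,"ay":0,"dx":-60,"dy":45,"dz":-50,"az":3,"fingers":0},{"ax":0,"ay":0,"dx":-110,"dy":83,"dz":-50,"az":6,"fingers":0},{"ax":0,"ay":0,"dx":-160,"dy":121,"dz":-50,"az":9,"fingers":0},{"ax":0,"ay":0,"dx":-210,"dy":159,"dz":-50,"az":12,"fingers":0},{"ax":0,"ay":0,"dx":-260,"dy":197,"dz":-50,"az":15,"fingers":0},{"ax":0,"ay":0,"dx":-310,"dy":235,"dz":-50,"az":18,"fingers":0},{"ax":0,"ay":0,"dx":-360,"dy":273,"dz":-30,"az":21,"fingers":0}]'
python3 - <<'E'
from h import *
delta([.490,-.2517,.09],[180,0,172.2],0)
s=snapshot('scene'); save(s,'scene2')
E
```

```text
clock: 1.95
tool_pos: [0.4335, -0.3206, 0.2622]
orientation: [-179.9, 0.2, 172.1]
force: [1.2, -0.3, -0.7]
opening: 0.0132
shift mm [-45.9  76.1 172.3] turn [-0.05  0.19 -0.11]
```

View pics/scene2.png

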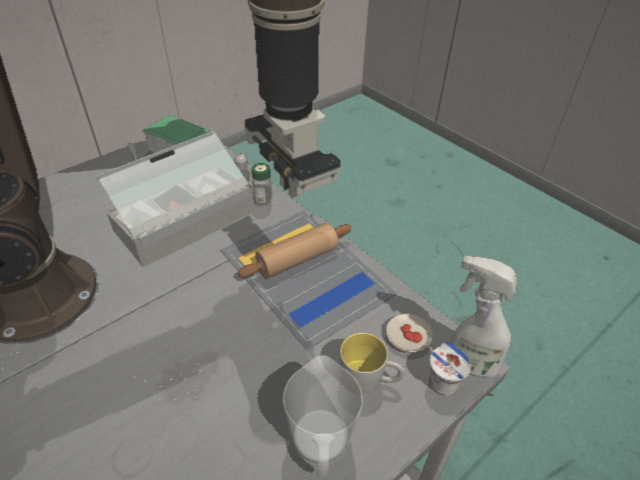

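The fingers are nearly shut, clear of everything and high above the mat; the pin is untouched.

```bash
python3 -m inch '[{"ax":0,"ay":0,"az":0,"dx":-40,"dy":40,"dz":20,"fingers":0},{"ax":0,"ay":0,"az":0,"dx":-46,"dy":76,"dz":60,"fingers":0},{"ax":0,"ay":0,"az":0,"dx":-46,"dy":76,"dz":110,"fingers":0},{"ax":0,"ay":0,"az":0,"dx":-46,"dy":76,"dz":150,"fingers":0},{"ax":0,"ay":0,"az":0,"dx":-46,"dy":76,"dz":165,"fingers":0},{"ax":0,"ay":0,"az":0,"dx":-46,"dy":76,"dz":165,"fingers":0}]'
python3 - <<'E'
from h import *
delta([.490,-.2517,.072],[180,0,172.2],0)
s=snapshot('scene'); save(s,'scene3')
E
```

```text
clock: 2.75
tool_pos: [0.4875, -0.2532, 0.0956]
orientation: [-180.0, -0.1, 172.2]
force: [-0.8, -0.1, 0.3]
opening: 0.0003
shift mm [-2.3  1.8 23.6] turn [-0.01 -0.07 -0.03]
```

View pics/scene3.png

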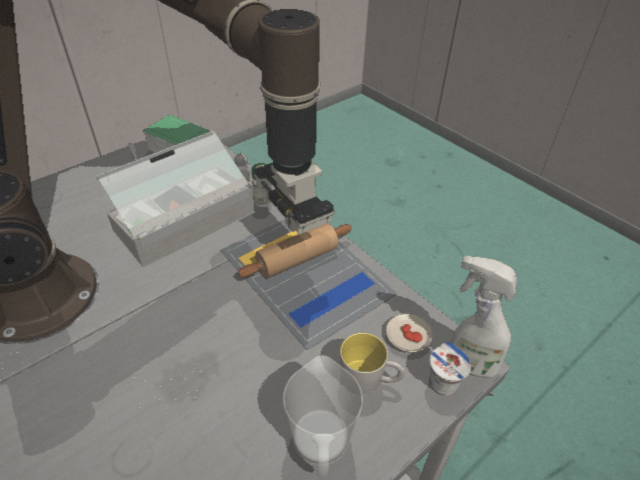

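Fingers shut, just above the barrel's rear half. Now lower gently until contact.

```bash
python3 -m inch '[{"ax":0,"ay":0,"az":0,"dx":0,"dy":0,"dz":15,"fingers":0},{"ax":0,"ay":0,"az":0,"dx":0,"dy":0,"dz":22,"fingers":0},{"ax":0,"ay":0,"az":0,"dx":0,"dy":0,"dz":26,"fingers":0},{"ax":0,"ay":0,"az":0,"dx":0,"dy":0,"dz":27,"fingers":0},{"ax":0,"ay":0,"az":0,"dx":0,"dy":0,"dz":27,"fingers":0}]'
```

```text
clock: 3.42
tool_pos: [0.4877, -0.253, 0.0689]
orientation: [-180.0, 0.0, 172.2]
force: [0.4, 0.7, -0.2]
opening: 0.0002
```

```bash
python3 -m inch '[{"ax":0,"ay":0,"az":0,"dx":0,"dy":0,"dz":1,"fingers":0},{"ax":0,"ay":0,"az":0,"dx":0,"dy":0,"dz":2,"fingers":0},{"ax":0,"ay":0,"az":0,"dx":0,"dy":0,"dz":2,"fingers":0}]'
```

```text
clock: 3.8
tool_pos: [0.488, -0.2531, 0.0673]
orientation: [-180.0, 0.1, 172.2]
force: [-0.3, 1.1, 5.0]
opening: 0.0004
```

Contact: 5 N at TCP z = 67 mm. First stroke.

```bash
python3 -m inch '[{"ax":0,"ay":0,"az":0,"dx":0,"dy":-5,"dz":0,"fingers":0},{"ax":0,"ay":0,"az":0,"dx":0,"dy":-15,"dz":0,"fingers":0},{"ax":0,"ay":0,"az":0,"dx":0,"dy":-26,"dz":0,"fingers":0},{"ax":0,"ay":0,"az":0,"dx":0,"dy":-37,"dz":0,"fingers":0},{"ax":0,"ay":0,"az":0,"dx":0,"dy":-48,"dz":0,"fingers":0},{"ax":0,"ay":0,"az":0,"dx":0,"dy":-54,"dz":0,"fingers":0},{"ax":0,"ay":0,"az":0,"dx":0,"dy":-56,"dz":0,"fingers":0},{"ax":0,"ay":0,"az":0,"dx":0,"dy":-56,"dz":0,"fingers":0}]'
python3 - <<'E'
from h import *
s=snapshot('top'); save(s,'top1'); measure(s)
s=snapshot('scene'); save(s,'scene4')
E
```

```text
clock: 4.8
tool_pos: [0.4804, -0.309, 0.0675]
orientation: [-180.0, 0.1, 172.2]
force: [-1.0, -0.6, 7.5]
opening: 0.0004
blue box [ 0.4097 -0.3998] mean [ 0.407  -0.3986] ang 4.38 size [0.043 0.068]
yellow box [ 0.4348 -0.2013] mean [ 0.4295 -0.1994] ang 3.43 size [0.044 0.097]
pin box [ 0.403  -0.2834] mean [ 0.4101 -0.2831] ang -3.06 size [0.063 0.123]
pin in blue frame: box [0.0021 0.1166] mean [0.0093 0.1163] dang -7.43
```

View pics/top1.png

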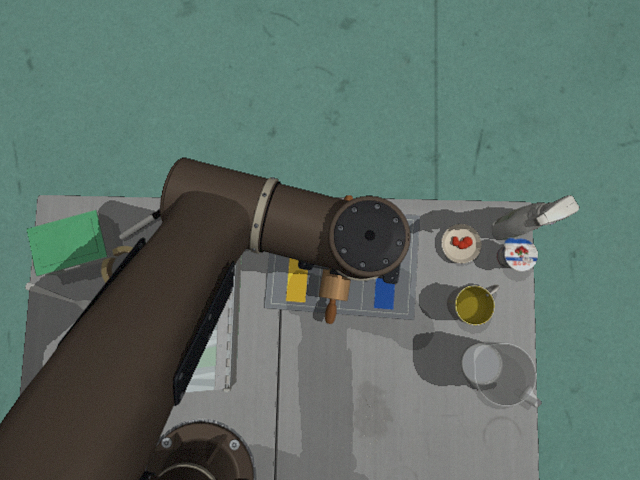

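View pics/scene4.png

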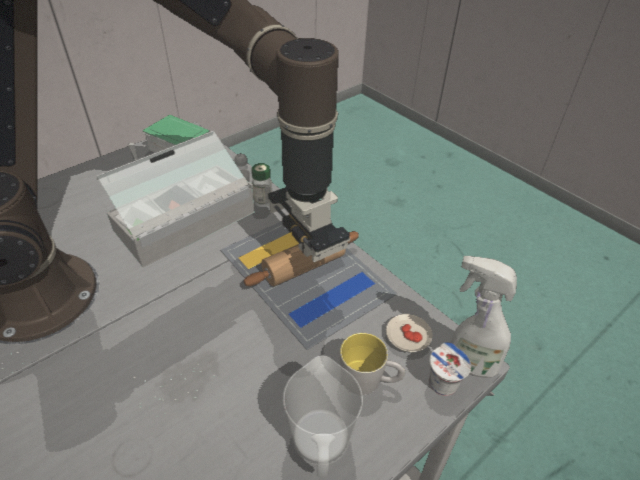

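The pin has rolled without slipping: its near handle went from (317,318) to about (332,322) and it is still near parallel. The arm hides most of it from above. Next: lift, step back 28 mm, stroke again.

```bash
python3 -m inch '[{"ax":0,"ay":0,"az":0,"dx":0,"dy":0,"dz":-12,"fingers":0},{"ax":0,"ay":0,"az":0,"dx":0,"dy":14,"dz":-14,"fingers":0},{"ax":0,"ay":0,"az":0,"dx":0,"dy":28,"dz":-12,"fingers":0},{"ax":0,"ay":0,"az":0,"dx":0,"dy":28,"dz":-4,"fingers":0},{"ax":0,"ay":0,"az":0,"dx":0,"dy":28,"dz":-1,"fingers":0},{"ax":0,"ay":0,"az":0,"dx":0,"dy":28,"dz":0,"fingers":0},{"ax":0,"ay":0,"az":0,"dx":0,"dy":28,"dz":0,"fingers":0}]'
python3 -m inch '[{"ax":0,"ay":0,"az":0,"dx":0,"dy":-5,"dz":0,"fingers":0},{"ax":0,"ay":0,"az":0,"dx":0,"dy":-15,"dz":0,"fingers":0},{"ax":0,"ay":0,"az":0,"dx":0,"dy":-26,"dz":0,"fingers":0},{"ax":0,"ay":0,"az":0,"dx":0,"dy":-37,"dz":0,"fingers":0},{"ax":0,"ay":0,"az":0,"dx":0,"dy":-48,"dz":0,"fingers":0},{"ax":0,"ay":0,"az":0,"dx":0,"dy":-54,"dz":0,"fingers":0},{"ax":0,"ay":0,"az":0,"dx":0,"dy":-56,"dz":0,"fingers":0},{"ax":0,"ay":0,"az":0,"dx":0,"dy":-56,"dz":0,"fingers":0}]'
python3 - <<'E'
from h import *
s=snapshot('scene'); save(s,'scene5')
s=snapshot('top'); save(s,'top5')
E
```

```text
clock: 5.78
tool_pos: [0.4836, -0.281, 0.0671]
orientation: [-180.0, -0.0, 172.2]
force: [-2.0, 0.5, 7.6]
opening: 0.0005
clock: 6.78
tool_pos: [0.4763, -0.3371, 0.0675]
orientation: [-180.0, 0.0, 172.2]
force: [-2.3, -0.6, 10.0]
opening: -0.0001
```

View pics/scene5.png

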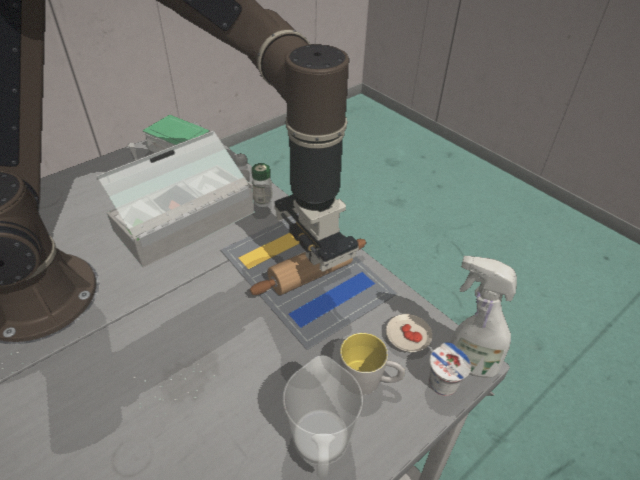

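View pics/top5.png

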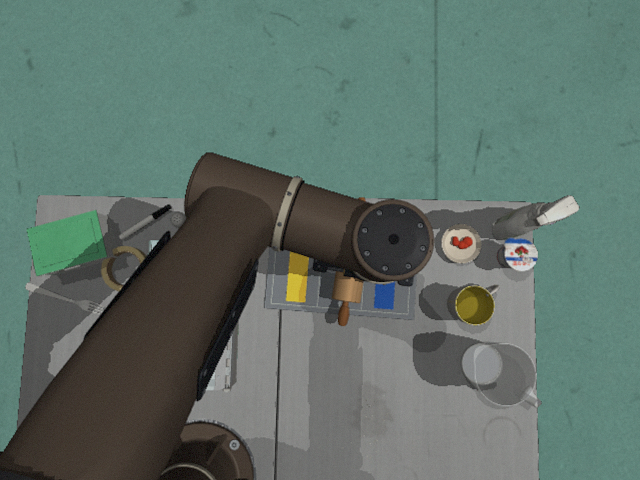

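Second stroke fine: the near handle is now at about (344,322) in the top view, roughly 56 mm covered. Third stroke, then clear the arm out of the top view to measure.

```bash
python3 -m inch '[{"ax":0,"ay":0,"az":0,"dx":0,"dy":0,"dz":-12,"fingers":0},{"ax":0,"ay":0,"az":0,"dx":0,"dy":14,"dz":-14,"fingers":0},{"ax":0,"ay":0,"az":0,"dx":0,"dy":28,"dz":-12,"fingers":0},{"ax":0,"ay":0,"az":0,"dx":0,"dy":28,"dz":-4,"fingers":0},{"ax":0,"ay":0,"az":0,"dx":0,"dy":28,"dz":-1,"fingers":0},{"ax":0,"ay":0,"az":0,"dx":0,"dy":28,"dz":0,"fingers":0},{"ax":0,"ay":0,"az":0,"dx":0,"dy":28,"dz":0,"fingers":0}]'
python3 -m inch '[{"ax":0,"ay":0,"az":0,"dx":0,"dy":-5,"dz":0,"fingers":0},{"ax":0,"ay":0,"az":0,"dx":0,"dy":-15,"dz":0,"fingers":0},{"ax":0,"ay":0,"az":0,"dx":0,"dy":-26,"dz":0,"fingers":0},{"ax":0,"ay":0,"az":0,"dx":0,"dy":-37,"dz":0,"fingers":0},{"ax":0,"ay":0,"az":0,"dx":0,"dy":-48,"dz":0,"fingers":0},{"ax":0,"ay":0,"az":0,"dx":0,"dy":-54,"dz":0,"fingers":0},{"ax":0,"ay":0,"az":0,"dx":0,"dy":-56,"dz":0,"fingers":0},{"ax":0,"ay":0,"az":0,"dx":0,"dy":-56,"dz":0,"fingers":0}]'
python3 -m inch '[{"ax":0,"ay":0,"az":0,"dx":0,"dy":0,"dz":-30,"fingers":0},{"ax":0,"ay":0,"az":0,"dx":0,"dy":0,"dz":-80,"fingers":0},{"ax":0,"ay":0,"az":0,"dx":0,"dy":50,"dz":-110,"fingers":0},{"ax":0,"ay":0,"az":0,"dx":0,"dy":100,"dz":-120,"fingers":0},{"ax":0,"ay":0,"az":0,"dx":0,"dy":150,"dz":-120,"fingers":0},{"ax":0,"ay":0,"az":0,"dx":0,"dy":190,"dz":-120,"fingers":0},{"ax":0,"ay":0,"az":0,"dx":0,"dy":220,"dz":-120,"fingers":0},{"ax":0,"ay":0,"az":0,"dx":0,"dy":220,"dz":-120,"fingers":0}]'
python3 - <<'E'
from h import *
s=snapshot('top'); save(s,'top6'); measure(s)
E
```

```text
clock: 7.75
tool_pos: [0.4799, -0.3088, 0.0671]
orientation: [-180.0, -0.0, 172.2]
force: [-1.5, -0.1, 6.1]
opening: 0.0004
clock: 8.75
tool_pos: [0.4725, -0.3648, 0.0675]
orientation: [-179.9, 0.0, 172.2]
force: [-1.8, -0.4, 8.0]
opening: 0.0008
clock: 9.75
tool_pos: [0.5024, -0.1443, 0.1865]
orientation: [180.0, -0.0, 172.3]
force: [0.5, -1.1, -0.3]
opening: 0.0004
blue box [ 0.4753 -0.403 ] mean [ 0.4691 -0.4047] ang -4.74 size [0.044 0.199]
yellow box [ 0.4322 -0.2008] mean [ 0.4284 -0.2   ] ang 0.4 size [0.044 0.092]
pin box [ 0.4772 -0.3491] mean [ 0.4764 -0.3492] ang -7.64 size [0.065 0.288]
pin in blue frame: box [-0.0026  0.0539] mean [-0.0034  0.0537] dang -2.9
```

View pics/top6.png

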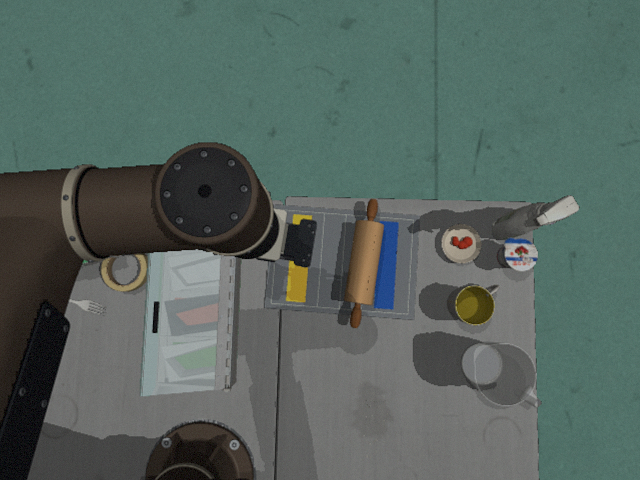

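The pin is at (0.477, −0.349) and has rolled 83 mm with no slip (84 predicted). It is 54 mm short of the blue centre line and about 4.7° off the strip. Two more strokes with 54 mm of fingertip travel each.

```bash
python3 -m inch '[{"ax":0,"ay":0,"az":0,"dx":0,"dy":-50,"dz":0,"fingers":0},{"ax":0,"ay":0,"az":0,"dx":0,"dy":-100,"dz":15,"fingers":0},{"ax":0,"ay":0,"az":0,"dx":0,"dy":-150,"dz":40,"fingers":0},{"ax":0,"ay":0,"az":0,"dx":0,"dy":-185,"dz":75,"fingers":0},{"ax":0,"ay":0,"az":0,"dx":0,"dy":-192,"dz":105,"fingers":0},{"ax":0,"ay":0,"az":0,"dx":0,"dy":-192,"dz":117,"fingers":0},{"ax":0,"ay":0,"az":0,"dx":0,"dy":-192,"dz":120,"fingers":0},{"ax":0,"ay":0,"az":0,"dx":0,"dy":-192,"dz":120,"fingers":0}]'
python3 -m inch '[{"ax":0,"ay":0,"az":0,"dx":0,"dy":-5,"dz":0,"fingers":0},{"ax":0,"ay":0,"az":0,"dx":0,"dy":-15,"dz":0,"fingers":0},{"ax":0,"ay":0,"az":0,"dx":0,"dy":-26,"dz":0,"fingers":0},{"ax":0,"ay":0,"az":0,"dx":0,"dy":-37,"dz":0,"fingers":0},{"ax":0,"ay":0,"az":0,"dx":0,"dy":-46,"dz":0,"fingers":0},{"ax":0,"ay":0,"az":0,"dx":0,"dy":-52,"dz":0,"fingers":0},{"ax":0,"ay":0,"az":0,"dx":0,"dy":-54,"dz":0,"fingers":0},{"ax":0,"ay":0,"az":0,"dx":0,"dy":-54,"dz":0,"fingers":0}]'
python3 -m inch '[{"ax":0,"ay":0,"az":0,"dx":0,"dy":0,"dz":-12,"fingers":0},{"ax":0,"ay":0,"az":0,"dx":0,"dy":14,"dz":-14,"fingers":0},{"ax":0,"ay":0,"az":0,"dx":0,"dy":27,"dz":-12,"fingers":0},{"ax":0,"ay":0,"az":0,"dx":0,"dy":27,"dz":-4,"fingers":0},{"ax":0,"ay":0,"az":0,"dx":0,"dy":27,"dz":-1,"fingers":0},{"ax":0,"ay":0,"az":0,"dx":0,"dy":27,"dz":0,"fingers":0},{"ax":0,"ay":0,"az":0,"dx":0,"dy":27,"dz":0,"fingers":0}]'
python3 -m inch '[{"ax":0,"ay":0,"az":0,"dx":0,"dy":-5,"dz":0,"fingers":0},{"ax":0,"ay":0,"az":0,"dx":0,"dy":-15,"dz":0,"fingers":0},{"ax":0,"ay":0,"az":0,"dx":0,"dy":-26,"dz":0,"fingers":0},{"ax":0,"ay":0,"az":0,"dx":0,"dy":-37,"dz":0,"fingers":0},{"ax":0,"ay":0,"az":0,"dx":0,"dy":-46,"dz":0,"fingers":0},{"ax":0,"ay":0,"az":0,"dx":0,"dy":-52,"dz":0,"fingers":0},{"ax":0,"ay":0,"az":0,"dx":0,"dy":-54,"dz":0,"fingers":0},{"ax":0,"ay":0,"az":0,"dx":0,"dy":-54,"dz":0,"fingers":0}]'
```

```text
clock: 10.8
tool_pos: [0.4753, -0.3362, 0.0676]
orientation: [-180.0, -0.1, 172.2]
force: [-2.7, 0.7, 3.3]
opening: 0.0006
clock: 11.8
tool_pos: [0.4691, -0.3903, 0.0675]
orientation: [-180.0, 0.0, 172.2]
force: [-3.3, -0.5, 7.4]
opening: 0.0005
clock: 12.68
tool_pos: [0.4723, -0.3634, 0.0673]
orientation: [-180.0, -0.0, 172.2]
force: [-2.0, 0.5, 7.2]
opening: 0.0002
clock: 13.68
tool_pos: [0.4652, -0.4174, 0.0675]
orientation: [-179.9, 0.0, 172.2]
force: [-2.5, -0.5, 7.6]
opening: 0.0002
```

```bash
python3 -m inch '[{"ax":0,"ay":0,"az":0,"dx":0,"dy":0,"dz":-30,"fingers":0},{"ax":0,"ay":0,"az":0,"dx":0,"dy":0,"dz":-80,"fingers":0},{"ax":0,"ay":0,"az":0,"dx":0,"dy":50,"dz":-110,"fingers":0},{"ax":0,"ay":0,"az":0,"dx":0,"dy":100,"dz":-120,"fingers":0},{"ax":0,"ay":0,"az":0,"dx":0,"dy":150,"dz":-120,"fingers":0},{"ax":0,"ay":0,"az":0,"dx":0,"dy":200,"dz":-120,"fingers":0},{"ax":0,"ay":0,"az":0,"dx":0,"dy":240,"dz":-120,"fingers":0},{"ax":0,"ay":0,"az":0,"dx":0,"dy":260,"dz":-120,"fingers":0}]'
python3 - <<'E'
from h import *
s=snapshot('top'); save(s,'top7'); o=measure(s)
C=np.array([.4754,-.4032]);t=np.radians(-3.03); d=o['pin'][0]-C
print('vs original blue',[d@[np.cos(t),np.sin(t)],d@[-np.sin(t),np.cos(t)]],o['pin'][2]+3.03)
E
```

```text
clock: 14.68
tool_pos: [0.5006, -0.157, 0.1865]
orientation: [180.0, -0.0, 172.3]
force: [1.2, -0.3, -0.4]
opening: 0.0005
blue box [ 0.5726 -0.4001] mean [ 0.5724 -0.399 ] ang 87.81 size [0.005 0.023]
yellow box [ 0.432  -0.2005] mean [ 0.4305 -0.2002] ang -0.94 size [0.044 0.09 ]
pin box [ 0.4719 -0.4016] mean [ 0.47   -0.4011] ang -7.85 size [0.065 0.286]
pin in blue frame: box [-0.0053  0.1006] mean [-0.0049  0.1025] dang -95.66
vs original blue [np.float64(-0.0036150811498744727), np.float64(0.0014463742240637017)] -4.817374090443563
```

View pics/top7.png

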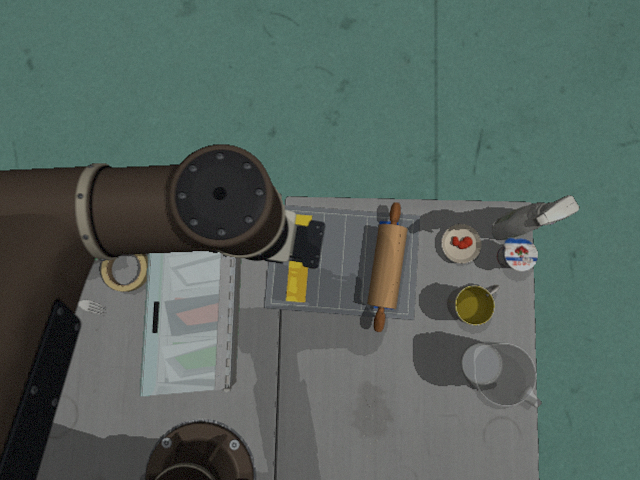

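The pin covers the blue strip, centred at about (388,266), and the dish, mug and spray bottle stand where they were. One more look to check that it is at rest, and at the jar and shaker, then hand in.

```bash
python3 -m inch '[{"ax":0,"ay":0,"az":0,"dx":0,"dy":0,"dz":0,"fingers":0},{"ax":0,"ay":0,"az":0,"dx":0,"dy":0,"dz":0,"fingers":0},{"ax":0,"ay":0,"az":0,"dx":0,"dy":0,"dz":0,"fingers":0},{"ax":0,"ay":0,"az":0,"dx":0,"dy":0,"dz":0,"fingers":0}]'
python3 - <<'E'
from h import *
s=snapshot('top'); o=measure(s)
s=snapshot('scene'); save(s,'scene8')
E
```

```text
clock: 15.22
tool_pos: [0.5004, -0.1594, 0.1867]
orientation: [-180.0, -0.0, 172.1]
force: [-0.1, -0.2, 0.1]
opening: 0.0
blue box [ 0.5726 -0.4001] mean [ 0.5724 -0.3992] ang 87.36 size [0.005 0.023]
yellow box [ 0.4317 -0.2008] mean [ 0.4306 -0.2002] ang -1.0 size [0.043 0.091]
pin box [ 0.472  -0.4017] mean [ 0.4701 -0.4011] ang -7.79 size [0.065 0.285]
pin in blue frame: box [-0.0062  0.1004] mean [-0.0057  0.1024] dang -95.15
```

View pics/scene8.png

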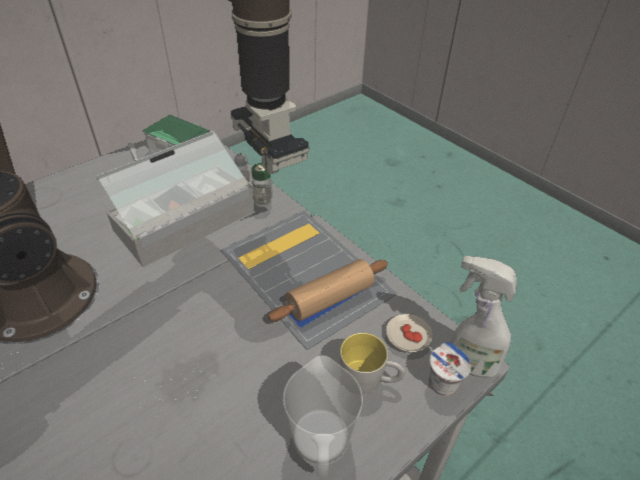

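The pin lies at rest over the blue strip, at about (330,290). The jar at (261,185), the shaker behind it and the dish at (407,332) stand as before, and the arm is clear.

```bash
python3 -c "
from plant import *
print(close_job())"
```

```text
the job is handed in; nothing more can be done
None
```

The rolling pin lies at rest on the blue strip, and I have handed the job in; no verdict is reported.

- **How:** I rolled it about 136 mm in five strokes. The shut fingertips pressed on top of the barrel with about 3–10 N, and the TCP stayed at about 67 mm.
- **Pin position:** In the last pictures its middle is about 1.5 mm off the strip's centre line and 4 mm off lengthwise. It is about 4.8° from parallel. Two pictures about half a second apart gave the same position to within 0.1 mm.
- **Time:** The clock read about 15 s.
- **Surroundings:** The jar, shaker and dish looked unmoved by eye in the last picture. The arm was clear, with wrist force near zero.
- **Checks that failed:** The pin now hides the strip, so the automatic "pin in blue frame" figures at the end are meaningless. I compared against the strip's pose from the first picture instead. The networks missed several things in the first pictures, so the pin and strip positions come from colour segmentation. One move call was refused for missing keys and moved nothing.

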